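Set the timing pulley of the orange drive to its pointer

ROBOT

A 7-joint arm with a two-finger parallel gripper is mounted at the origin on the work surface. World frame = base frame: x ahead of the robot, y to its left, z up, the work surface at z = 0. Lengths are in m, angles in rad, forces in N, time in s.
With the tool pointing down it reaches from about 0.425 to 0.95 m from the base axis. Payload 4.7 kg.
Tool frame: the origin (TCP) lies midway between the tips of the shut fingers; the grasp point (between the pads) lies 19 mm behind it; z points along the fingers, y is the direction in which the jaws open and shut (so a half turn about z gives the same grasp; the last joint's range is limited). The gripper opens to 85 mm and grips with 20 to 120 N. Pads are 22 mm wide; open, the fingers measure 114 mm over their backs; the gripper's body (76 mm by 85 mm) begins 54 mm behind the grasp point. The pads swing forward as they close: fully open they stand 13 mm farther back than shut.
Start: joints at [1.14, 0.469, -0.049, 1.532, 0.024, 1.141, -0.082], TCP at [0.264, -0.621, 0.231] pointing down, gripper open.
Joint ranges: [-2.59, 2.59], [-0.33, 1.99], [-1.39, 1.29], [0.1, 2.45], [-1.04, 4.18], [0.21, 1.99], [-2.66, 2.66]. Speed limits (rad/s): [2.57, 2.57, 3.14, 3.14, 3.14, 3.14, 3.14].

INTERFACE

Orientations are given as [roll, pitch, yaw] about the fixed x, y, z axes, in that order (R = Rz(yaw) Ry(pitch) Rx(roll)).
In Python, from bench import bot gives the robot as it stands. Calls block until the motion is done:
- bot.move_to(position, orientation): joint-space move of the TCP to a pose.
- bot.move_l(position, frame=None, vel=0.15): straight line of the TCP; frame=None keeps the orientation; vel is the mean speed in m/s.
- bot.goto_joints(angles): joint-space move.
- bot.set_gripper(opening, strength=None): finger opening in m; strength is the grip in N (None keeps the last); returns when the fingers have stopped.
- bot.wait(seconds).
- bot.solve_ik(position, orientation): joint angles nearest the present ones, or None.
- bot.snapshot(name): name is "scene" or "top" or "wrist"; returns a dict with "img" (384x512x3 uint8, red, green, blue), "K" (3x3 intrinsics, pixels), "R" (3x3) and "t" (3): a world point X has camera coordinates R X + t; the wrist camera has in their place "mount" (4x4, takes a point from camera to tool coordinates, whose origin is the TCP and whose axes are the flange's). Camera axes: x right, y down, z forward; pixel columns grow to the right and rows downward; lengths in m; the calibration is good to about 2 mm. The wrist camera is an equidistant fisheye: a pixel r from the principal point sees the ray r / f radians off the axis. A picture is of the moment at which its call begins: read the wrist's pose just before it. There is no depth.
A pose or a line that the arm cannot do raises bot.Unreachable and nothing moves.
- bot.job_done(): hands the job in, once; it reports no verdict.
Trained networks look in a picture, given as the dict that the camera call returned (one of the last four; its "shot" number tells which), for a name from the list of things; names that differ only in an ending like _2 or _b are one class to them, and where a whole thing is asked for, a point or a joint stands for the part that bears it (a point fixed in the world has none). Each returns a list of dicts, best first, with "confidence" (0 to 1); they miss things now and then, are a little off and sometimes report something else, mostly with a low value. They report only what shows in the picture. A call takes as long as a camera call. They do not tell look-alikes from the thing itself.
- bot.cut_out(label, picture): "mask" (384x512 bool, what is visible of it) and "centre" ([column, row] in pixels, amid what is visible of it).
Readings, each from a call of its own:
- bot.read_time(): time.
- bot.read_joint_positions(): joint angles.
- bot.read_dq(): joint speeds.
- bot.read_joint_efforts(): joint torques, N m.
- bot.read_ee_pos(): TCP position.
- bot.read_ee_rot(): TCP orientation.
- bot.read_ft_force(): force on the tool from outside, world axes, zero at the start.
- bot.read_wrist_torque(): the same for the moment, N m.
- bot.read_opening(): finger opening in m.
Only numpy, scipy, OpenCV 4.12 (cv2) and the standard library are available. Lean on these libraries where they do the work, as an engineer would, in place of code of your own. Each camera call takes 0.05 s, during which the arm holds its last target. There are 200 camera calls.

TASK

Two small belt drives stand on the electronics bench. Turn the pulley with the orange top by its rim until its white engraved mark faces the red pointer fixed on its own base plate, ready for the belt to be fitted, then let go; leave the blue pulley as it is.

Things in the scene. Friction and masses are not known exactly. Their poses are not given: they have to be found in the camera images.
- orange_pulley (a joint): turn of the orange-topped pulley, rad: 0 when its mark faces the red pointer; grows anticlockwise seen from above. It starts at -1.3 to -0.45, so it needs an anticlockwise turn of 0.45 to 1.3. It turns on an upright shaft with slight drag (0.06 N m), no spring, and stays where it is left.
- orange_pulley_centre (a point): on the shaft axis of the orange-topped pulley, half-way up (50 mm above the bench); x axis to the mark, z up. Disc 56 mm in diameter, 34 to 66 mm above the bench (shaft end 2 mm higher), black teeth, one white mark 6 mm wide on top from hub to rim. Rim free all round, can be gripped across its diameter from above; all else on its base is under 25 mm high, but for a 36 mm boss below it.
- orange_drive_pointer (a point): tip of the fixed red pointer (22 mm wide block with a point) on the orange pulley's base plate: 36.5 mm from the shaft axis, its top 24 mm above the bench, so below the pulley. The aluminium plate, 160 x 90 x 12 mm, is screwed down; a green circuit board lies on it opposite the pointer. The pointer stands on the side away from the robot, within 46 degrees of +x.
- blue_pulley_mark (a point): outer end of the white mark on the blue-topped pulley, at its top edge (28 mm from its shaft axis, 66 mm above the bench). This second drive has the same form and size; its shaft stands at least 200 mm from the orange one's. It must not be turned.
Mind the look-alikes: they are no part of the job. Leave any brown or yellow look-alike of the part that bears orange_pulley alone.

How it is judged:
At the end, for the whole second after the job is handed in: the white mark of the orange pulley faces its red pointer within 12 degrees (0.21 rad) and the pulley is at rest and released; the blue pulley has not been turned (value of joint orange_pulley between -0.21 and 0.21 rad and velocity of joint orange_pulley between -0.05 and 0.05 rad/s); the robot touches nothing.
It fails at once if the blue pulley is turned (its mark moves more than 5 mm) (distance of blue_pulley_mark from where it was at the start of the episode above 0.005 m).
It also fails if it takes over 29 s, if anything falls off the work surface, if the arm or the gripper's body presses on something with over 40 N, if the wrist force passes 120 N, or if a joint passes its speed limit or range.

## Working session

There is one attempt and no reset: what is moved stays moved. The work goes in short steps, each a Python script; the robot and the scene stay as the last script left them, time stands still between calls to the robot, and variables do not carry over. Pictures are saved under pics/ and viewed, about 8 in all and at most 12, crops included, and the job is handed in when it is done.

```bash
mkdir -p pics; ls; cat > h.py <<'E'
import numpy as np, cv2
from bench import bot
def save(n,img): cv2.imwrite('pics/'+n,cv2.cvtColor(np.ascontiguousarray(img),cv2.COLOR_RGB2BGR))
E
python3 - <<'E'
from h import *
import pickle
print(bot.read_time())
s=bot.snapshot("scene");t=bot.snapshot("top")
pickle.dump((s,t),open('st.pkl','wb'))
for n,p in(("scene",s),("top",t)):
    print(n,p["K"].tolist(),np.round(p["R"],3).tolist(),np.round(p["t"],3).tolist())
    for d in bot.cut_out("orange_pulley",p): print(d["confidence"],d["centre"],d["mask"].sum())
save("a.png",cv2.resize(np.vstack([s["img"],t["img"]]),None,fx=.78,fy=.78))
save("top.png",cv2.resize(t["img"],(800,600)))
save("scene.png",cv2.resize(s["img"],(800,600)))
print(bot.read_time())
E
```

```text
pics
0.0
scene [[399.0469408974591, 0.0, 261.89752357018966], [0.0, 399.0469408974591, 187.50826737709943], [0.0, 0.0, 1.0]] [[0.725, 0.689, 0.012], [0.543, -0.56, -0.626], [-0.424, 0.46, -0.78]] [-0.475, -0.074, 1.118]
0.89 [295.5, 233.4] 589
0.66 [259.2, 133.6] 335
top [[443.9928488601016, 0.0, 254.9366128140615], [0.0, 443.9928488601016, 188.43751128916216], [0.0, 0.0, 1.0]] [[0.022, -1.0, 0.011], [-0.987, -0.023, -0.156], [0.157, -0.008, -0.988]] [0.183, 0.475, 1.364]
0.76 [253.4, 151.6] 274
0.74 [118.2, 207.7] 337
0.56 [193.0, 243.3] 280
0.2
```

View pics/top.png

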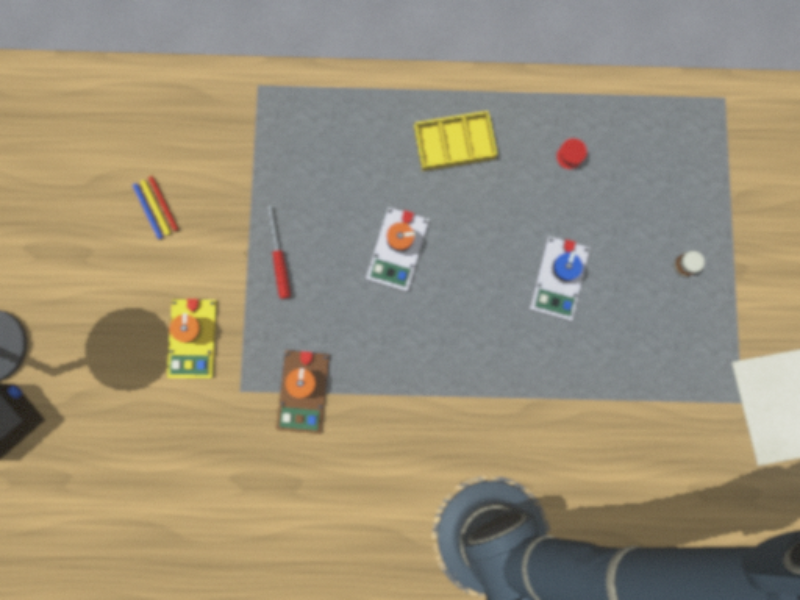

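View pics/scene.png

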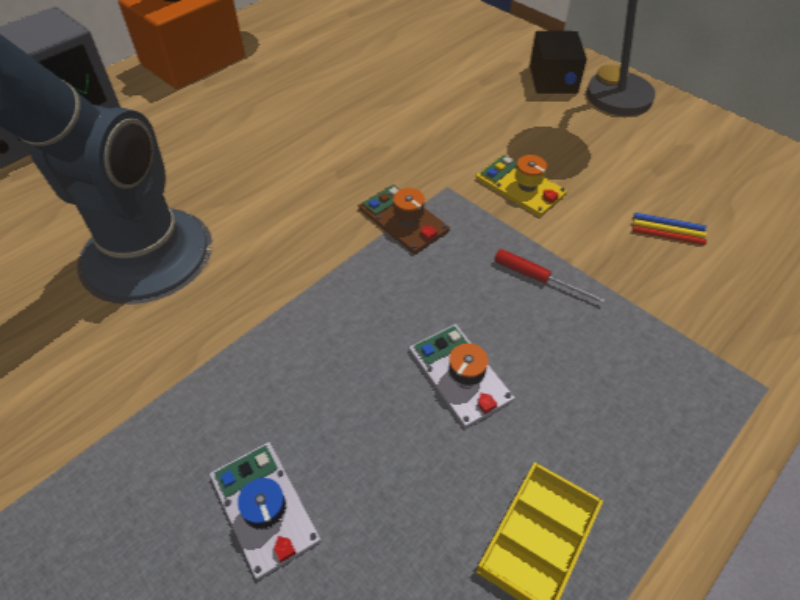

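The top view shows three orange-topped pulleys: silver plate at (400,236), brown plate at (300,382) and yellow plate at (187,327), in 800-px coordinates. The blue one is at (568,265). The silver aluminium plate fits the description, and the brown and yellow ones are the look-alikes. Next I'll triangulate it and confirm from close by with the wrist camera.

```bash
cat >> h.py <<'E'
def orange(img,near,rad):
    h=cv2.cvtColor(img,cv2.COLOR_RGB2HSV)
    m=cv2.inRange(h,(5,150,90),(16,255,255))
    c=np.zeros_like(m);cv2.circle(c,tuple(int(round(v)) for v in near),rad,255,-1);m&=c
    p=cv2.findNonZero(m); hull=cv2.convexHull(p)
    return cv2.fitEllipse(hull), m
def ray(p,uv):
    d=np.linalg.inv(p["K"])@np.array([uv[0],uv[1],1.]); return -p["R"].T@p["t"], (p["R"].T@d)/np.linalg.norm(d)
def tri(rays):
    A=np.zeros((3,3));b=np.zeros(3)
    for c,d in rays:
        P=np.eye(3)-np.outer(d,d);A+=P;b+=P@c
    X=np.linalg.solve(A,b); return X,[np.linalg.norm((np.eye(3)-np.outer(d,d))@(X-c)) for c,d in rays]
def rays_w(w,T,uv):
    K=w["K"];f=K[0,0];d=np.array([uv[0]-K[0,2],uv[1]-K[1,2]]);r=np.hypot(*d);th=r/f
    v=np.array([*(d/max(r,1e-9)*np.sin(th)),np.cos(th)]); M=T@w["mount"]
    return M[:3,3],M[:3,:3]@v
def proj_w(w,T,X):
    M=np.linalg.inv(T@w["mount"]);x=M[:3,:3]@X+M[:3,3];r=np.hypot(x[0],x[1]);th=np.arctan2(r,x[2])
    return w["K"][:2,2]+w["K"][0,0]*th*x[:2]/max(r,1e-9)
from scipy.spatial.transform import Rotation as Ro
def pose():
    T=np.eye(4);T[:3,3]=bot.read_ee_pos();r=np.array(bot.read_ee_rot())
    T[:3,:3]=r if r.shape==(3,3) else Ro.from_euler('xyz',r).as_matrix();return T
def wsnap():
    T=pose();return bot.snapshot("wrist"),T
E
python3 - <<'E'
from h import *
import pickle
s,t=pickle.load(open('st.pkl','rb'))
es,_=orange(s["img"],(299,231),18);et,_=orange(t["img"],(256,151),13)
print(es,et)
X,r=tri([ray(s,es[0]),ray(t,et[0])]);print(X,r)
# blue
def blue(img,near):
    h=cv2.cvtColor(img,cv2.COLOR_RGB2HSV);m=cv2.inRange(h,(105,150,60),(130,255,255));c=np.zeros_like(m);cv2.circle(c,near,16,255,-1)
    return cv2.fitEllipse(cv2.convexHull(cv2.findNonZero(m&c)))[0]
print(tri([ray(s,blue(s["img"],(167,321))),ray(t,blue(t["img"],(364,170)))]))
print(bot.read_ee_rot(), bot.read_ee_pos())
for z in (.25,.3):
  for yaw in np.arange(-3.1,3.2,.4):
    q=bot.solve_ik([X[0]-.06,X[1],z],[np.pi,0,yaw])
    print(z,round(yaw,2),None if q is None else np.round(q,2))
w,T=wsnap();print(w["mount"].round(3).tolist(),w["K"].tolist())
E
```

```text
((299.4869079589844, 229.9414520263672), (20.961156845092773, 24.48395538330078), 100.35086822509766) ((256.2389831542969, 150.24107360839844), (14.642773628234863, 17.44087028503418), 26.290109634399414)
[0.58803934 0.19262754 0.06503292] [np.float64(0.0006837356133635107), np.float64(0.0006837356133635466)]
(array([ 0.53256955, -0.14334286,  0.05754749]), [np.float64(0.00028609520136510503), np.float64(0.0002860952013652276)])
[-3.14043328e+00  4.62989058e-06  4.01804357e-01] [ 0.26386863 -0.62092645  0.23067845]
0.25 -3.1 [ 0.42  0.51 -1.17  1.74  0.5   1.23  0.73]
0.25 -2.7 [ 0.42  0.52 -1.17  1.74  0.5   1.23  1.13]
0.25 -2.3 [ 0.42  0.52 -1.17  1.74  0.5   1.23  1.53]
0.25 -1.9 [ 0.42  0.52 -1.17  1.74  0.5   1.23  1.93]
0.25 -1.5 [ 0.42  0.52 -1.17  1.74  0.5   1.23  2.33]
0.25 -1.1 [-1.25  0.44  1.12  1.83 -0.43  1.15 -2.65]
0.25 -0.7 [-1.13  0.36  0.92  1.82 -0.32  1.12 -2.37]
0.25 -0.3 [ 0.19  0.37 -0.79  1.75  0.29  1.14 -2.56]
0.25 0.1 [ 0.25  0.4  -0.88  1.75  0.33  1.16 -2.2 ]
0.25 0.5 [ 0.29  0.42 -0.94  1.75  0.36  1.17 -1.83]
0.25 0.9 [ 0.33  0.44 -1.01  1.74  0.4   
[... 639 characters left out ...]
1 -2.43]
0.3 -0.3 [ 0.25  0.34 -0.87  1.68  0.27  1.25 -2.55]
0.3 0.1 [ 0.29  0.36 -0.93  1.68  0.3   1.25 -2.17]
0.3 0.5 [ 0.32  0.38 -0.98  1.68  0.33  1.26 -1.79]
0.3 0.9 [ 0.35  0.4  -1.03  1.68  0.35  1.27 -1.42]
0.3 1.3 [ 0.34  0.39 -1.01  1.68  0.34  1.27 -1.01]
0.3 1.7 [ 0.36  0.4  -1.03  1.68  0.36  1.27 -0.62]
0.3 2.1 [ 0.37  0.41 -1.06  1.67  0.37  1.28 -0.23]
0.3 2.5 [ 0.38  0.42 -1.08  1.67  0.38  1.28  0.15]
0.3 2.9 [ 0.4   0.43 -1.11  1.67  0.4   1.29  0.54]
[[-0.001, -0.962, -0.272, 0.069], [1.0, -0.001, -0.0, -0.001], [0.0, -0.272, 0.962, -0.143], [0.0, 0.0, 0.0, 1.0]] [[297.3186396354542, 0.0, 255.9002572260857], [0.0, 297.3186396354542, 194.6990659503313], [0.0, 0.0, 1.0]]
```

Triangulation puts the orange disc top at (0.588, 0.193, 0.065), which agrees with the stated 66 mm. I'm moving the wrist camera above it.

```bash
python3 - <<'E'
from h import *
import pickle
bot.move_to([.588,.193,.23],[np.pi,0,1.5])
w1,T1=wsnap()
bot.move_l([.608,.153,.18])
w2,T2=wsnap()
pickle.dump((w1,T1,w2,T2),open('w.pkl','wb'))
print(bot.read_time(),bot.read_ee_pos(),bot.read_ee_rot(),bot.read_joint_positions())
rs=[]
C=np.array([.588,.193,.066])
ims=[]
for w,T in((w1,T1),(w2,T2)):
    u=proj_w(w,T,C);e,m=orange(w["img"],u,50);print(u,e);rs.append(rays_w(w,T,e[0]))
    x,y=[int(v) for v in u];x0=max(0,x-65);y0=max(0,y-65)
    print(x0,y0);ims.append(cv2.resize(w["img"][y0:y0+130,x0:x0+130],(400,400)))
print(tri(rs))
save("w.png",np.hstack(ims))
E
```

```text
4.025 [0.60796876 0.15405682 0.18057382] [ 3.14112574e+00 -1.39644109e-03  1.50089828e+00] [ 0.30828992  0.60356646 -0.91068704  1.67208752  0.5188522   1.12550665
 -0.81699637]
[255.72872941 178.36022469] ((253.8956298828125, 176.34239196777344), (50.4825553894043, 51.88065719604492), 177.10609436035156)
190 113
[230.18154991 149.57490666] ((228.50025939941406, 147.7054443359375), (61.973270416259766, 62.11338806152344), 173.0471649169922)
165 84
(array([0.58611767, 0.19415741, 0.06058006]), [np.float64(1.3353148289178475e-05), np.float64(1.3353148289222292e-05)])
```

View pics/w.png

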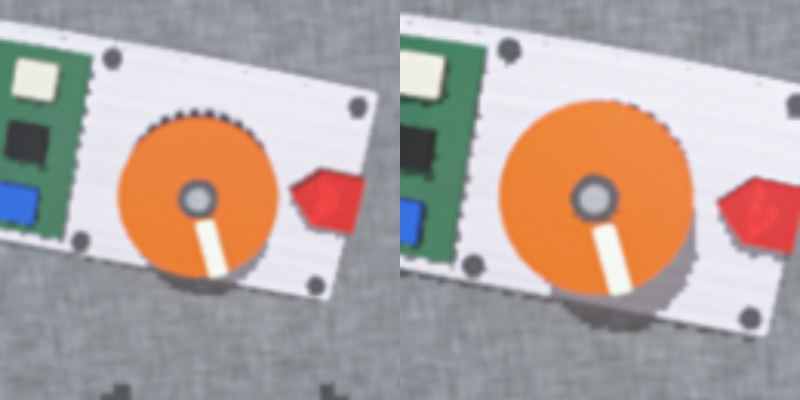

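Both crops show the orange pulley on the aluminium plate. Its mark ends near (212,275) and (618,293) and the red pointer tip is at (291,187) and (718,205), so this is the target. Now I'll compute the angles.

```bash
cat >> h.py <<'E'
def at_z(ry,z): c,d=ry; return c+d*(z-c[2])/d[2]
def measure(w,T,C,ztop=.066):
    u=proj_w(w,T,C);e,m=orange(w["img"],u,50)
    c=at_z(rays_w(w,T,e[0]),ztop)
    h=cv2.cvtColor(w["img"],cv2.COLOR_RGB2HSV)
    disc=np.zeros_like(m);cv2.ellipse(disc,(e[0],(e[1][0]-4,e[1][1]-4),e[2]),255,-1)
    wh=cv2.inRange(h,(0,0,205),(180,60,255))&disc
    n,l,st,ce=cv2.connectedComponentsWithStats(wh)
    i=1+np.argmax(st[1:,4]);mk=at_z(rays_w(w,T,ce[i]),ztop)-c
    red=cv2.inRange(h,(0,150,80),(4,255,255))|cv2.inRange(h,(172,150,80),(180,255,255))
    cc=np.zeros_like(m);cv2.circle(cc,tuple(int(v) for v in u),75,255,-1)
    n,l,s2,ce2=cv2.connectedComponentsWithStats(red&cc);j=1+np.argmax(s2[1:,4])
    P=np.array([at_z(rays_w(w,T,p),.024) for p in np.argwhere(l==j)[:,::-1]])
    tip=P[np.argsort(np.hypot(*(P-c)[:,:2].T))[:4]].mean(0)-c
    cen=P.mean(0)-c
    a=lambda v:np.arctan2(v[1],v[0])
    return dict(c=c,mark=a(mk),mr=np.hypot(*mk[:2]),narea=st[i,4],tip=a(tip),tr=np.hypot(*tip[:2]),cen=a(cen),rarea=s2[j,4],e=e)
E
python3 - <<'E'
from h import *
import pickle
w1,T1,w2,T2=pickle.load(open('w.pkl','rb'))
for w,T in((w1,T1),(w2,T2)):
    d=measure(w,T,np.array([.587,.194,.066]));print({k:(v if k=='e' else np.round(v,4)) for k,v in d.items()})
a=rays_w(w1,T1,(284.6,173.8));b=rays_w(w2,T2,(268.4,150.6));print(tri([a,b]))
for p in[(.588,.193,.16),(.588,.193,.03)]:
  for y in np.arange(.3,3.2,.3): print(p[2],round(y,2),(lambda q:None if q is None else np.round(q,2))(bot.solve_ik(p,[np.pi,0,y])))
E
```

```text
{'c': array([0.5862, 0.1953, 0.066 ]), 'mark': np.float64(-1.3992), 'mr': np.float64(0.018), 'narea': np.int32(90), 'tip': np.float64(-0.2519), 'tr': np.float64(0.0383), 'cen': np.float64(-0.2747), 'rarea': np.int32(313), 'e': ((253.8956298828125, 176.34239196777344), (50.4825553894043, 51.88065719604492), 177.10609436035156)}
{'c': array([0.5867, 0.1948, 0.066 ]), 'mark': np.float64(-1.4181), 'mr': np.float64(0.0173), 'narea': np.int32(139), 'tip': np.float64(-0.2596), 'tr': np.float64(0.0379), 'cen': np.float64(-0.2703), 'rarea': np.int32(448), 'e': ((228.50025939941406, 147.7054443359375), (61.973270416259766, 62.11338806152344), 173.0471649169922)}
(array([0.6236264 , 0.18163354, 0.00172878]), [np.float64(0.0005715234529642059), np.float64(0.0005715234529643039)])
0.16 0.3 [ 0.06  0.52 -0.62  1.72  0.35  1.01 -1.96]
0.16 0.6 [ 0.11  0.54 -0.69  1.72  0.39  1.03 -1.69]
0.16 0.9 [ 0.15  0.56 -0.76  1.72  0.44  1.04 -1.43]
0.16 1.2 [ 0.2   0.59 -0.83  1.71  0.49  1.06 -1.17]
0.16 1.5 [ 0.24  0.61 -0.9   1.71  0.53  1.08 -0.9 ]
0.16 1.8 [ 0.28  0.64 -0.97  1.71  0.58  1.11 -0.64]
0.16 2.1 [ 0.31  0.67 -1.04  1.71  0.63  1.14 -0.38]
0.16 2.4 [ 0.34  0.71 -1.1   1.71  0.68  1.17 -0.12]
0.16 2.7 [ 0.37  0.74 -1.16  1.7   0.73  1.2   0.14]
0.16 3.0 [ 0.39  0.78 -1.23  1.7   0.78  1.23  0.41]
0.03 0.3 [-0.01  0.67 -0.53  1.81  0.46  0.79 -2.05]
0.03 0.6 [ 0.04  0.69 -0.6   1.81  0.52  0.81 -1.79]
0.03 0.9 [ 0.08  0.71 -0.66  1.8   0.58  0.83 -1.54]
0.03 1.2 [ 0.12  0.73 -0.72  1.8   0.63  0.85 -1.28]
0.03 1.5 [ 0.16  0.76 -0.79  1.8   0.68  0.88 -1.02]
0.03 1.8 [ 0.2   0.78 -0.85  1.8   0.73  0.91 -0.76]
0.03 2.1 [ 0.23  0.81 -0.91  1.8   0.78  0.94 -0.49]
0.03 2.4 [ 0.26  0.84 -0.97  1.79  0.83  0.98 -0.23]
0.03 2.7 [ 0.29  0.88 -1.03  1.79  0.88  1.01  0.04]
0.03 3.0 [ 0.32  0.91 -1.09  1.79  0.94  1.06  0.3 ]
```

The mark is at about -1.41 rad and the pointer at about -0.265 rad, so the pulley needs about +1.145 rad anticlockwise. I'll grip at yaw 1.9 and turn with joint 7 alone, since its axis is the shaft axis.

```bash
python3 - <<'E'
from h import *
p=np.array([.587,.1942])
bot.move_to([*p,.14],[np.pi,0,1.9])
bot.move_l([*p,.030],vel=.1)
print('down',bot.read_time(),bot.read_ee_pos(),bot.read_ee_rot(),bot.read_ft_force())
bot.set_gripper(0.0,strength=25)
print('grip',bot.read_time(),bot.read_opening(),bot.read_ft_force(),bot.read_ee_pos(),bot.read_wrist_torque(),bot.read_joint_positions())
w,T=wsnap()
save("g.png",w["img"])
E
```

```text
down 5.625 [0.58748879 0.19456256 0.03074922] [ 3.14017226e+00 -1.22994765e-04  1.89998185e+00] [-0.06294295  0.07256436  0.13576804]
grip 6.0167 0.055278241808407826 [-3.39321612 -2.90999952  5.80565015] [0.58640934 0.1938873  0.03063826] [-0.40483381  0.68280974 -0.09610147] [ 0.20830021  0.79107793 -0.87085591  1.79824701  0.75186077  0.92276622
 -0.67303778]
```

View pics/g.png

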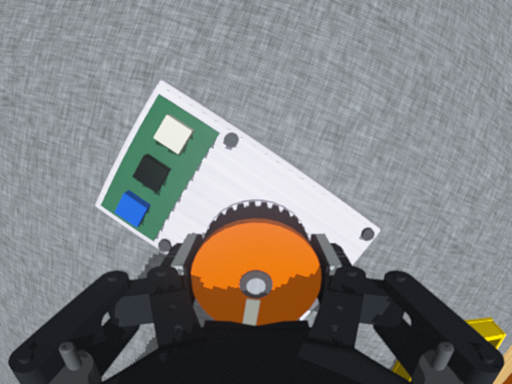

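The picture shows both pads gripping the rim (disc around (256,275), pads at (180,265) and (330,265)). The opening is 55 mm and side forces are small. Next I turn, release, rise and measure.

```bash
python3 - <<'E'
from h import *
import pickle
q=np.array(bot.read_joint_positions())
for k in range(3):
    q[6]+=1.145/3; bot.goto_joints(q); print(bot.read_time(),np.round(bot.read_ee_rot(),3),np.round(bot.read_ft_force(),1),round(bot.read_opening(),4))
bot.set_gripper(.085)
P=np.array(bot.read_ee_pos())
bot.move_l([P[0],P[1],.15],vel=.15)
w,T=wsnap(); 
bot.move_l([P[0],P[1],.22],vel=.15)
w2,T2=wsnap();s=bot.snapshot("scene");pickle.dump((w,T,w2,T2,s),open('w3.pkl','wb'))
for a,b in((w,T),(w2,T2)):
    d=measure(a,b,np.array([.587,.194,.066]));print({k:(v if k=='e' else np.round(v,4)) for k,v in d.items()})
print(bot.read_time())
save("f.png",np.hstack([cv2.resize(w2["img"][80:280,155:355],(400,400)),cv2.resize(s["img"][200:400,100:350],(400,320))[:,:].copy() if 0 else cv2.resize(s["img"][180:380,140:340],(400,400))]))
E
```

```text
6.5167 [-3.140e+00  1.000e-03  2.279e+00] [-0.9 -0.5  1.3] 0.0552
6.9667 [-3.139 -0.     2.659] [-2.9 -1.5  2.8] 0.0552
7.4167 [-3.139e+00 -1.000e-03  3.041e+00] [-3.  -2.2  3.1] 0.0555
{'c': array([0.5851, 0.1945, 0.066 ]), 'mark': np.float64(-0.2239), 'mr': np.float64(0.0249), 'narea': np.int32(50), 'tip': np.float64(-0.4172), 'tr': np.float64(0.0472), 'cen': np.float64(-0.2713), 'rarea': np.int32(337), 'e': ((256.0921630859375, 199.87728881835938), (67.54344177246094, 67.85765075683594), 176.2541961669922)}
{'c': array([0.5852, 0.1944, 0.066 ]), 'mark': np.float64(-0.2283), 'mr': np.float64(0.0179), 'narea': np.int32(100), 'tip': np.float64(-0.3646), 'tr': np.float64(0.0433), 'cen': np.float64(-0.2682), 'rarea': np.int32(271), 'e': ((255.97409057617188, 180.20932006835938), (52.13352966308594, 53.09144973754883), 1.0757739543914795)}
9.5333
```

View pics/f.png

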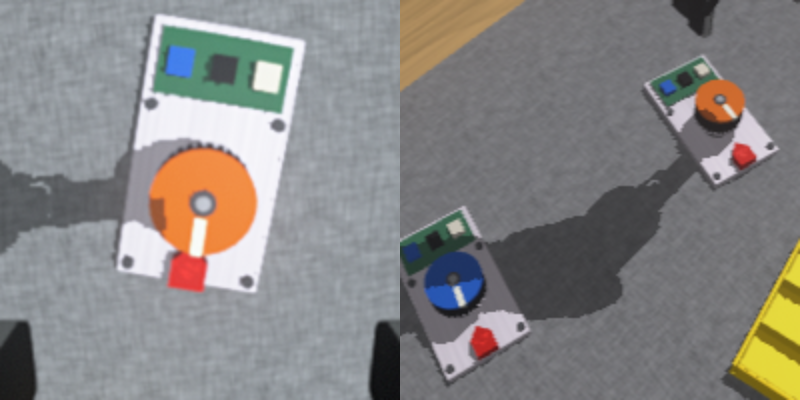

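The left crop shows the mark end at (197,253) pointing straight at the red pointer at (188,270). The right crop shows the same alignment, the blue pulley's mark as before, and the gripper clear. The remaining error is about 0.03 to 0.045 rad, against a tolerance of 0.21, so I'm handing the job in.

```bash
python3 - <<'E'
from h import *
print(bot.read_time(),bot.read_dq(),bot.read_ft_force());bot.job_done()
E
```

```text
9.5333 [-0.00148359  0.00553175  0.00064103 -0.00085288 -0.00086127  0.00057561
  0.00045021] [-0.01085633 -0.59275829  0.09735836]
the job is handed in; nothing more can be done
```

I gripped the orange pulley on the aluminium plate across its rim, turned it 1.145 rad anticlockwise with joint 7, let go and rose clear. I handed the job in at 9.5 s.

- **Alignment:** the mark now lies at about -0.226 rad. The pointer is at about -0.26 to -0.27 rad, so the error is 0.03 to 0.045 rad against a limit of 0.21.
- **Blue pulley:** the arm never went down near it, and its mark looks unchanged in the last scene picture. I did not measure the mark's position afterwards. The yellow and brown look-alikes were not touched.
- **Forces:** the readings stayed below 8 N at the grip and during the turn.
- **Checks that disagreed:**
  - The pointer-tip angle in the last measurement read -0.36 to -0.42 rad, because the disc hid the tip. I used the pointer's centroid and the earlier tip readings instead.
  - Triangulating the tip by eye from the two wrist views gave a height of 2 mm instead of 24 mm, so I discarded it and used the stated height.
  - The disc top came out 5 mm low from the wrist views (61 mm), but 65 mm from the two fixed cameras, close to the stated 66 mm.

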